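# Find the high side of a plaster blank on its centres

### The arm

A 7-joint arm with a two-finger parallel gripper is mounted at the origin on the work surface. World frame = base frame: x ahead of the robot, y to its left, z up, the work surface at z = 0. Lengths are in m, angles in rad, forces in N, time in s.
With the tool pointing down it reaches from about 0.4 to 0.85 m from the base axis. Payload 4.5 kg.
Tool frame: the origin (TCP) lies at the centre of the arm's flange, where the gripper is bolted on; the fingertips stand 166 mm ahead of it and the grasp point (between the pads) lies 147 mm ahead of it (r.grip_depth is the distance from the TCP to the grasp point, in m); z points along the fingers, y is the line along which they close (so a half turn about z gives the same grasp; the last joint's range is limited). The gripper opens to 88 mm and grips with 3 to 60 N. Pads are 18 mm wide; open, the fingers measure 123 mm over their backs; the gripper's body (75 mm by 187 mm) begins 45 mm behind the grasp point.
Start: joints at [-1.31, 0.689, -0.195, 1.565, 0.157, 0.902, -0.215], TCP at [0.141, 0.609, 0.405] pointing down, gripper open.
Joint ranges: [-3.01, 3.01], [-0.46, 2.08], [-1.47, 1.51], [0.13, 2.56], [-1, 4.14], [0.04, 2.09], [-2.66, 2.66]. Speed limits (rad/s): [2.57, 2.57, 3.14, 3.14, 3.14, 3.14, 3.14].

### API

Orientations are given as a unit quaternion [x, y, z, w].
In Python, from plant import status, cams, r, finder gives the robot as it stands.
- The arm moves only by the tool play_rows, never from a script. Its argument "rows" is a list of rows, each a list of 7 numbers: the opening in per cent of the stroke, from 0 (shut) to 100 (fully open), then the shift along the tool's x, y, z in m, then the turn, a rotation vector about the tool's x, y, z in degrees. A call has 1 to 8 rows; each row shifts and turns the commanded pose from where the row before left it, along the tool's axes as they then stand; what a row does not reach is not made up. A row lasts 1/8 s, in which the tool goes at most 62.5 mm and 10.7 degrees, less where a joint would pass 70% of its speed; a pose out of reach is approached as far as the arm can. A call with a gripper value outside its range is refused whole. The fingers move at their own pace and stop on an object; "grip_force" is the grip in N (left out, the last holds). Time passes only in rows, so rows that do not move let the fingers close. It gives the time, the measured TCP pose, the force, the opening and the grip force at its end, in the units of the state.
- status.get_state(): the state, without advancing time (a new reading comes with each control period).
- cams.snapshot(name): name is "scene" or "side" or "wrist"; returns the picture (384x512x3 uint8, red, green, blue); there is no depth.
- cams.camera_params(name): a dict with "vfov" (degrees; the focal length in pixels is half the picture's height over the tangent of half this angle, whatever the lens; pixels are square), "cx", "cy" (the principal point, pixels), "R" (3x3) and "t" (3): a world point X has camera coordinates R X + t; the wrist camera has in their place "tool_from_camera" (4x4, takes a point from camera to tool coordinates, whose origin is the TCP and whose axes are the flange's). Camera axes: x right, y down, z forward; pixel columns grow to the right and rows downward; lengths in m; the calibration is good to about 2 mm. A picture is of the moment at which its call begins: read the wrist's pose just before it. camera_params takes no time and is no camera call.
- r.finish_job(): hands the job in; it is judged then, once.
Trained networks look in the newest picture that a camera, given by its name, has taken for a name from the list of things; names that differ only in an ending like _2 or _b are one class to them, and where a whole thing is asked for, a point or a joint stands for the part that bears it (a point fixed in the world has none). Each returns a list of dicts, best first, with "score" (0 to 1); they miss things now and then, are a little off and sometimes report something else, mostly with a low value. They report only what shows in the picture. A call takes as long as a camera call.
- finder.spot_in(camera, label): "at" ([x, y, z] in m, in the coordinates of the camera as it stood for that picture, good to about 4 mm: the middle of the surface that is visible of it).
- finder.regions_of(camera, label): "mask" (384x512 bool, what is visible of it).
The state is a dict: "clock": time; "q": joint angles; "qd": joint speeds; "joint_torque": joint torques, N m; "tool_pos": TCP position; "eef_rot": TCP orientation; "contact_force": force on the tool from outside, world axes, zero at the start; "moment": the same for the moment, N m; "opening": opening from 0.0 (shut) to 1.0 (fully open); "finger_force": force on a finger pad.
Only numpy, scipy, OpenCV 4.12 (cv2) and the standard library are available. Lean on these libraries where they do the work, as an engineer would, in place of code of your own. Each camera call takes 0.05 s, during which the arm holds its last target. There are 200 camera calls.

### The job

Slide the dial gauge up to the plaster cylinder until its plunger is pressed about half way in. Then crank the cylinder round on its centres to find its high side, and leave it standing with the high side against the plunger, where the gauge reads the most. Handle it gently: never drive the plunger to its stop, do not squeeze or force its knob and handle, and leave the loose things around it where they are.

Things in the scene. Friction and masses are not known exactly. Their poses are not given: they have to be found in the camera images.
- bench: Plaster-turning bench fixed to the table: board 340 x 250 x 14 mm, two grey posts (152 mm tall) carrying a level shaft with a rough white plaster cylinder (diameter 90, length 104 mm) cast off centre in a direction that differs each time and shows in no listed pose. Origin on the table under mid-shaft; +y along the shaft to the crank, +x across to the dial gauge, +z up. Its place and yaw vary.
- axis (a point): Fixed point on the shaft's axis, in the middle of the plaster cylinder, 130 mm above the table, level with the gauge's plunger. Axes as the bench's.
- crank_centre (a point): Fixed point on the shaft's axis, 165 mm towards the crank from axis (in the bench's +y): the centre of the vertical circle, radius 45 mm, that the middle of the crank handle runs on.
- crank_grip (a point): Middle of the free stretch of the crank handle: a wooden sleeve, diameter 22 mm, parallel to the shaft, reaching 29 mm outwards and 47 mm inwards (to the crank arm) from here. It spins freely on its pin: hold it with about 20 N (not over 35) as the crank goes round. The crank starts within 50 degrees of straight up, turns endlessly, is stiff (5 N at the handle) and stays where left.
- gauge_knob (a point): Middle of the upright black knob (diameter 21 mm; its top 19 mm above this point) at the rear of the dial gauge's slide. The slide runs along the bench's x only, up to 70 mm, stays where it is left and takes about 9 N to move, plus the plunger's spring; grip with 15 to 35 N. Moving it towards the bench's -x brings the gauge to the plaster.
- plunger_tip (a point): The point of the gauge's round-nosed plunger (12 mm ball), which sticks out of the gauge towards the bench's -x, straight at the shaft's axis. It starts clear of the plaster by up to 35 mm.
- plunger (a joint): How far the plunger is pressed into the gauge, m: 0 right out, 0.032 at its stop. Sprung: 1.1 N at first, 4.6 N at the stop. The needle on the gauge's white face (facing up) shows it too: it points to the plunger at 0 and turns 8.6 degrees per mm, clockwise from above. As the plaster turns with the plunger on it, the reading swings once per turn by about 12 mm in all.
- jar: A closed glass jar, 64 mm wide, 100 mm tall. A bystander; origin at the centre of its underside.
- bowl: An open steel bowl, 130 mm wide, 60 mm tall. A bystander; origin at the centre of its underside.
- gourd: A white plaster gourd, 84 mm wide, 110 mm tall. A bystander; origin at the centre of its underside.
- finial: A small white turned plaster finial, 32 mm wide, 42 mm tall, standing on the bench board beside the gauge. A bystander; origin at the centre of its underside.
- spare_centre: A small steel cone, 22 mm wide, 40 mm tall, standing on the bench board beside the gauge. A bystander; origin at the centre of its underside.

How it is judged:
On the way:
1. the gauge stands against the plaster with its plunger about half way in (12 to 20 mm of 32) (value of joint plunger between 0.012 and 0.02 m and distance between plunger_tip and axis below 0.0525 m), for 0.2 s.
At the end, for the whole second after the job is handed in: the plunger is pressed in against the plaster at rest, neither out (over 6 mm) nor at its stop (under 30.5 mm), with the high side at it: its tip is within 0.5 mm of the furthest from the shaft's axis that the plaster can push it (51 mm), about 22 degrees of crank either way (value of joint plunger between 0.006 and 0.0305 m and velocity of joint plunger between -0.002 and 0.002 m/s and distance between plunger_tip and axis between 0.0505 and 0.0525 m); the robot touches nothing.
It fails at once if the plunger is driven to its stop (value of joint plunger above 0.031 m).
It fails at once if the bench, its crank or its gauge is squeezed or forced (all finger contact forces together over 90 N, so 45 N a pad) (contact force between the fingers and bench above 90 N).
It fails at once if a bystander is pushed more than 25 mm from its place (distance of any of jar, bowl, gourd, finial, spare_centre from where it was at the start of the episode above 0.025 m).
It also fails if it takes over 72 s, if anything falls off the work surface, if the arm or the gripper's body presses on something with over 40 N, if the wrist force passes 120 N, or if a joint passes its speed limit or range.

## Working session

There is one attempt and no reset: what is moved stays moved. The work goes in short steps, Python scripts to look and compute and a tool call to move; the robot and the scene stay as the last step left them, time stands still between calls to the robot, and variables do not carry over. Pictures are saved under pics/ and viewed, at most 14 in all, crops included, and the job is handed in when it is done.

Besides the shell and the picture viewer there is one more tool, called after "Emit:" as a command line: name --pt "numbers of a row" for each row, then --argument value for the rest. play_rows: Moves the arm, as the interface text tells. Its arguments: {"type":"object","properties":{"rows":{"type":"array","items":{"type":"array","items":{"type":"number"}}},"grip_force":{"type":"number"}},"required":["rows"]}

```bash
mkdir -p pics; cat > h.py <<'E'
import numpy as np,cv2
from scipy.spatial.transform import Rotation as Ro
from plant import status,cams,r,finder
def T():
    s=status.get_state();M=np.eye(4);M[:3,:3]=Ro.from_quat(s['eef_rot']).as_matrix();M[:3,3]=s['tool_pos'];return M
def cam2w(c):
    p=cams.camera_params(c);M=np.eye(4)
    if c=='wrist': return T()@np.array(p['tool_from_camera'])
    M[:3,:3]=p['R'];M[:3,3]=np.ravel(p['t']);return np.linalg.inv(M)
def find(c,l,n=2):
    W=cam2w(c);o=[]
    for d in finder.spot_in(c,l)[:n]:
        o.append((round(d['score'],2),np.round((W@np.r_[d['at'],1])[:3],4)))
    return o
def snap(c,f):
    im=cams.snapshot(c);cv2.imwrite('pics/'+f,im[:,:,::-1]);return im
E
python3 - <<'E'
from h import *
s=status.get_state();print(s)
a=[]
for c in['scene','side']:
    a.append(snap(c,c+'0.png'))
    for l in['bench','crank_grip','gauge_knob','plunger_tip','jar','bowl','gourd','finial','spare_centre']: print(c,l,find(c,l))
    print(np.round(cam2w(c),3),cams.camera_params(c)['vfov'])
E
```

```text
{'clock': 0.0, 'q': array([-1.31020474,  0.68998574, -0.19450346,  1.5663096 ,  0.15729102,
        0.90249245, -0.21509037]), 'qd': array([ 1.49096757e-03,  1.04770041e-04,  4.47935280e-05, -1.88894120e-03,
        1.08454586e-03, -1.05774712e-03,  2.81499695e-04]), 'joint_torque': array([ 4.04141088e-05, -5.27570271e+01, -1.26695316e+00, -1.53422552e+01,
       -5.26579865e-02,  6.60515449e-03,  1.78096711e-04]), 'tool_pos': array([0.14049176, 0.60868098, 0.40391757]), 'eef_rot': array([ 1.13115077e-01,  9.93581484e-01, -9.01914453e-04, -3.81189519e-05]), 'contact_force': array([ 0.36415855, -0.80864537, -0.24936547]), 'moment': array([-0.00369081, -0.056489  , -0.00490743]), 'finger_force': 0.0, 'opening': 0.9983256068465406}
scene bench [(0.64, array([ 0.5529, -0.0209,  0.0217])), (0.5, array([0.5219, 0.409 , 0.0621]))]
scene crank_grip [(0.71, array([0.4949, 0.0156, 0.1661]))]
scene gauge_knob [(0.94, array([ 0.6286, -0.0636,  0.1261]))]
scene plunger_tip []
scene jar [(0.98, array([ 0.6016, -0.359 ,  0.0661]))]
scene bowl [(0.77, array([ 0.4478, -0.4042,  0.0414]))]
scene gourd
[... 185 characters left out ...]
[-0.015 -0.713 -0.701  1.04 ]
 [ 0.     0.     0.     1.   ]] 51.9147637935529
side bench [(0.74, array([ 0.5244, -0.0768,  0.0117]))]
side crank_grip [(0.69, array([ 0.4707, -0.0248,  0.169 ])), (0.46, array([0.5   , 0.3832, 0.0576]))]
side gauge_knob [(0.78, array([ 0.6096, -0.088 ,  0.1287]))]
side plunger_tip []
side jar [(0.95, array([ 0.5842, -0.3904,  0.0888]))]
side bowl [(0.72, array([ 0.4633, -0.3739,  0.0262]))]
side gourd [(0.67, array([0.5002, 0.3811, 0.0564]))]
side finial [(0.52, array([ 0.5913, -0.1512,  0.0362]))]
side spare_centre []
[[ 0.973 -0.173  0.153  0.414]
 [-0.23  -0.691  0.685 -0.716]
 [-0.013 -0.702 -0.712  0.881]
 [ 0.     0.     0.     1.   ]] 56.88238011370448
```

```bash
python3 -c "
import cv2,numpy as np
a=cv2.imread('pics/scene0.png');b=cv2.imread('pics/side0.png')
cv2.imwrite('pics/both.png',cv2.resize(np.hstack([a,b]),(800,300),interpolation=cv2.INTER_AREA))"
```

```text
(no output)
```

View pics/scene0.png

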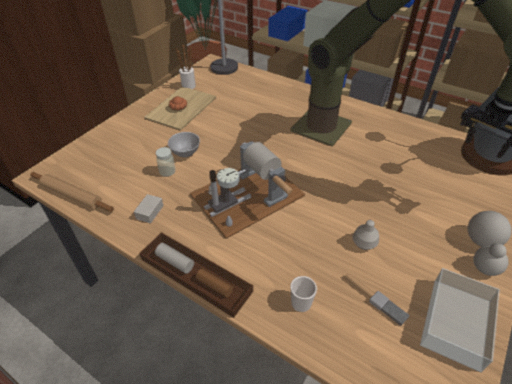

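View pics/side0.png

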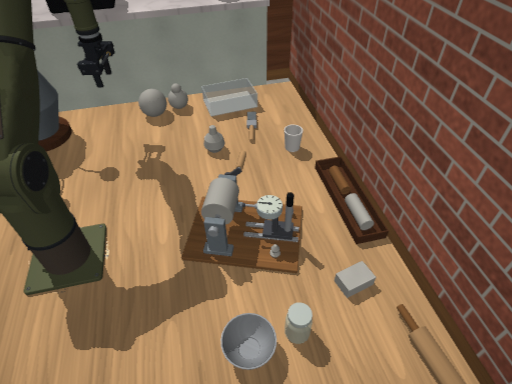

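Bench sits around (0.5,-0.06): in the side view the gauge face is at (268,206), the knob at (290,205) and the crank at (233,172). I'll move over it for a wrist view.

```bash
cat >> h.py <<'E'
def plan(p,yaw,n):
    # tool down, tool y at world angle yaw (deg); prints rows
    M=T();y0=np.degrees(np.arctan2(M[1,1],M[0,1]));d=(yaw-y0+180)%360-180
    step=(np.array(p)-M[:3,3])/n
    out=[]
    for i in range(n):
        a=np.radians(y0+d*i/n);yv=np.array([np.cos(a),np.sin(a),0]);xv=np.cross(yv,[0,0,-1])
        out.append([round(float(v),4) for v in(step@xv,step@yv,-step[2])]+[0,0,round(-d/n,2)])
    print('yaw',round(y0,2),'z',np.round(M[:3,2],3));[print(o) for o in (out if abs(d)>.5 else out[:1])]
E
python3 - <<'E'
from h import *
print(np.round(cams.camera_params('wrist')['tool_from_camera'],3),cams.camera_params('wrist')['vfov'])
plan([.53,-.03,.45],0,16)
E
```

```text
[[ 0.    -0.964 -0.268  0.068]
 [ 1.     0.     0.001 -0.001]
 [-0.001 -0.268  0.964  0.02 ]
 [ 0.     0.     0.     1.   ]] 60.63786717746138
yaw 77.01 z [-0.  0. -1.]
[-0.0327, -0.0334, -0.0028, 0, 0, np.float64(4.81)]
[-0.0354, -0.0306, -0.0028, 0, 0, np.float64(4.81)]
[-0.0378, -0.0275, -0.0028, 0, 0, np.float64(4.81)]
[-0.04, -0.0242, -0.0028, 0, 0, np.float64(4.81)]
[-0.0419, -0.0208, -0.0028, 0, 0, np.float64(4.81)]
[-0.0435, -0.0172, -0.0028, 0, 0, np.float64(4.81)]
[-0.0448, -0.0135, -0.0028, 0, 0, np.float64(4.81)]
[-0.0458, -0.0097, -0.0028, 0, 0, np.float64(4.81)]
[-0.0464, -0.0058, -0.0028, 0, 0, np.float64(4.81)]
[-0.0467, -0.0019, -0.0028, 0, 0, np.float64(4.81)]
[-0.0467, 0.002, -0.0028, 0, 0, np.float64(4.81)]
[-0.0464, 0.0059, -0.0028, 0, 0, np.float64(4.81)]
[-0.0457, 0.0098, -0.0028, 0, 0, np.float64(4.81)]
[-0.0447, 0.0136, -0.0028, 0, 0, np.float64(4.81)]
[-0.0434, 0.0173, -0.0028, 0, 0, np.float64(4.81)]
[-0.0418, 0.0209, -0.0028, 0, 0, np.float64(4.81)]
```

Emit:
play_rows --pt "100 -0.033 -0.033 -0.003 0 0 4.8" --pt "100 -0.035 -0.031 -0.003 0 0 4.8" --pt "100 -0.038 -0.028 -0.003 0 0 4.8" --pt "100 -0.04 -0.024 -0.003 0 0 4.8" --pt "100 -0.042 -0.021 -0.003 0 0 4.8" --pt "100 -0.0435 -0.017 -0.003 0 0 4.8" --pt "100 -0.045 -0.0135 -0.003 0 0 4.8" --pt "100 -0.046 -0.01 -0.003 0 0 4.8"

```text
clock: 2.0
tool_pos: [0.3364, 0.2876, 0.4291]
eef_rot: [0.435, 0.901, 0.0, 0.0]
contact_force: [-0.4, 0.4, -0.2]
opening: 0.998
finger_force: 0.0
```

Emit:
play_rows --pt "100 -0.0465 -0.006 -0.003 0 0 4.8" --pt "100 -0.0465 -0.002 -0.003 0 0 4.8" --pt "100 -0.0465 0.002 -0.003 0 0 4.8" --pt "100 -0.0465 0.006 -0.003 0 0 4.8" --pt "100 -0.0455 0.01 -0.003 0 0 4.8" --pt "100 -0.045 0.0135 -0.003 0 0 4.8" --pt "100 -0.043 0.017 -0.003 0 0 4.8" --pt "100 -0.042 0.021 -0.003 0 0 4.8"

```text
clock: 3.0
tool_pos: [0.5314, -0.0311, 0.453]
eef_rot: [0.707, 0.708, 0.0, 0.0]
contact_force: [0.5, -0.1, -0.2]
opening: 0.999
finger_force: 0.0
```

```bash
python3 - <<'E'
from h import *
snap('wrist','w1.png')
for l in['crank_grip','gauge_knob','plunger_tip','plunger','finial','spare_centre']: print(l,find('wrist',l))
s=status.get_state();print(s['clock'],s['tool_pos'],s['eef_rot'],s['q'])
W=cam2w('wrist');print(W.round(4).tolist())
E
```

```text
crank_grip [(0.82, array([ 0.4838, -0.0066,  0.1716])), (0.29, array([ 0.542 , -0.0523,  0.1305]))]
gauge_knob [(0.91, array([ 0.5989, -0.0668,  0.1476]))]
plunger_tip [(0.71, array([ 0.5372, -0.044 ,  0.1367])), (0.56, array([ 0.5245, -0.0166,  0.0257]))]
plunger [(0.63, array([ 0.5364, -0.0434,  0.1333]))]
finial [(0.6, array([ 0.5859, -0.1417,  0.044 ]))]
spare_centre [(0.64, array([ 0.6764, -0.0009,  0.0377])), (0.63, array([ 0.5894, -0.1381,  0.0437]))]
3.35 [ 0.5301616  -0.02841372  0.45257661] [ 7.04851962e-01  7.09354080e-01  8.81714104e-05 -7.02367164e-04] [-0.12903     0.5061412   0.15198275  1.79833182 -0.09974483  0.84537407
  0.07686851]
[[1.0, 0.0066, 0.0014, 0.5296], [0.0067, -0.964, -0.2658, 0.0392], [-0.0004, 0.2658, -0.964, 0.4322], [0.0, 0.0, 0.0, 1.0]]
```

View pics/w1.png

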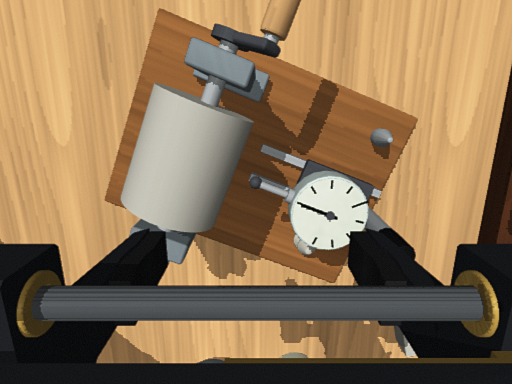

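The wrist view shows bench yaw of about -23° (board edge (160,10)→(415,118)), cylinder at (187,160), plunger ball (256,182), dial centre (330,213), wooden handle at (283,15), and the knob hidden behind the right finger. The "crank_grip" reports are really the cylinder.

```bash
cat >> h.py <<'E'
def px(uv,z,W=None,c='wrist'):
    W=cam2w(c) if W is None else W
    p=cams.camera_params(c);f=192/np.tan(np.radians(p['vfov']/2))
    d=W[:3,:3]@np.array([(uv[0]-p['cx'])/f,(uv[1]-p['cy'])/f,1]);return W[:3,3]+d*(z-W[2,3])/d[2]
E
python3 - <<'E'
from h import *
p=cams.camera_params('wrist');print(p['cx'],p['cy'])
for n,uv,z in[('c1',(160,10),.014),('c2',(416,118),.014),('c3',(335,283),.014),('c4',(106,200),.014),('tip',(256,182),.13),('dial',(330,213),.15),('shaft',(212,93),.13),('handle',(283,15),.17),('armL',(222,35),.14),('armpin',(272,43),.165),('cylL1',(154,86),.13),('cylR1',(252,124),.13),('cylL2',(122,208),.13),('cylR2',(203,232),.13)]:
    print(n,px(uv,z).round(4))
E
```

```text
257.3159762249994 192.5448983655447
c1 [0.4172 0.1401 0.014 ]
c2 [0.7268 0.0213 0.014 ]
c3 [ 0.6422 -0.2095  0.014 ]
c4 [ 0.329  -0.0878  0.014 ]
tip [ 0.5287 -0.0338  0.13  ]
dial [ 0.5961 -0.0574  0.15  ]
shaft [0.4895 0.0466 0.13  ]
handle [0.5476 0.0998 0.17  ]
armL [0.5003 0.0916 0.14  ]
armpin [0.5402 0.0819 0.165 ]
cylL1 [0.4388 0.0521 0.13  ]
cylR1 [0.5248 0.02   0.13  ]
cylL2 [ 0.3992 -0.0606  0.13  ]
cylR2 [ 0.4767 -0.0849  0.13  ]
```

```bash
python3 - <<'E'
from h import *
plan([.63,-.075,.40],69,8)
E
```

```text
yaw 0.36 z [-0.001  0.001 -1.   ]
[-0.0059, 0.0124, 0.0066, 0, 0, np.float64(-8.58)]
[-0.0077, 0.0114, 0.0066, 0, 0, np.float64(-8.58)]
[-0.0093, 0.0101, 0.0066, 0, 0, np.float64(-8.58)]
[-0.0107, 0.0086, 0.0066, 0, 0, np.float64(-8.58)]
[-0.0119, 0.0069, 0.0066, 0, 0, np.float64(-8.58)]
[-0.0128, 0.0051, 0.0066, 0, 0, np.float64(-8.58)]
[-0.0134, 0.0031, 0.0066, 0, 0, np.float64(-8.58)]
[-0.0137, 0.0011, 0.0066, 0, 0, np.float64(-8.58)]
```

Emit:
play_rows --pt "100 -0.006 0.0125 0.0065 0 0 -8.6" --pt "100 -0.008 0.0115 0.0065 0 0 -8.6" --pt "100 -0.0095 0.01 0.0065 0 0 -8.6" --pt "100 -0.0105 0.0085 0.0065 0 0 -8.6" --pt "100 -0.012 0.007 0.0065 0 0 -8.6" --pt "100 -0.013 0.005 0.0065 0 0 -8.6" --pt "100 -0.0135 0.003 0.0065 0 0 -8.6" --pt "100 -0.0135 0.001 0.0065 0 0 -8.6"

```text
clock: 4.35
tool_pos: [0.6303, -0.0761, 0.4005]
eef_rot: [0.178, 0.984, 0.0, -0.0]
contact_force: [-0.5, 0.3, 0.5]
opening: 1.003
finger_force: 0.0
```

```bash
python3 - <<'E'
from h import *
snap('wrist','w2.png')
for l in['gauge_knob','plunger_tip']: print(l,find('wrist',l))
m=finder.regions_of('wrist','gauge_knob')[0]['mask'];v,u=np.nonzero(m);print(u.min(),u.max(),v.min(),v.max(),u.mean(),v.mean())
s=status.get_state();print(s['clock'],s['tool_pos'],s['q']);print(T().round(3))
E
```

```text
gauge_knob [(0.77, array([ 0.598 , -0.0725,  0.1452]))]
plunger_tip [(0.84, array([ 0.5385, -0.041 ,  0.1341]))]
209 308 34 262 258.27081177687893 156.49496754773776
4.55 [ 0.62981129 -0.0764392   0.40061801] [ 0.15742565  0.70727951 -0.20049165  1.53860001  0.1631665   0.91305402
  1.10681253]
[[-0.933  0.359 -0.001  0.63 ]
 [ 0.359  0.933  0.001 -0.076]
 [ 0.001  0.    -1.     0.401]
 [ 0.     0.     0.     1.   ]]
```

View pics/w2.png

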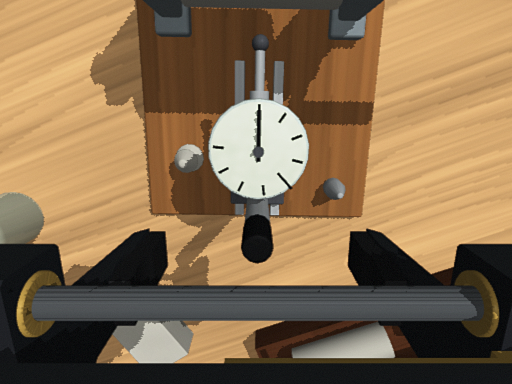

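The wrist view is aligned with the bench: plunger ball (260,43), dial centre (258,152) with the needle at zero, and knob top at about (257,247) midway between the fingers. I'll triangulate the knob top with the side and scene views.

```bash
python3 - <<'E'
from h import *
import itertools
a=cv2.imread('pics/side0.png')[180:250,240:320];b=cv2.imread('pics/scene0.png')[155:225,185:265];c=cv2.imread('pics/w2.png')[180:280,200:320]
cv2.imwrite('pics/k.png',np.hstack([cv2.resize(x,(int(x.shape[1]*400/x.shape[0])//2*2,400),interpolation=cv2.INTER_CUBIC)[:, :440] for x in(a,b)])[:, :800])
def ray(uv,c):
    p0=px(uv,.3,c=c);p1=px(uv,.1,c=c);return p1,(p0-p1)/np.linalg.norm(p0-p1)
def tri(rs):
    A=np.zeros((3,3));B=np.zeros(3)
    for p,d in rs:
        P=np.eye(3)-np.outer(d,d);A+=P;B+=P@p
    x=np.linalg.solve(A,B);return x.round(4),[round(float(np.linalg.norm((np.eye(3)-np.outer(d,d))@(x-p))),4) for p,d in rs]
print(tri([ray((257,247),'wrist'),ray((290,196),'side'),ray((213,174),'scene')]))
E
```

```text
(array([ 0.6512, -0.0832,  0.1801]), [0.003, 0.0016, 0.0041])
```

View pics/k.png

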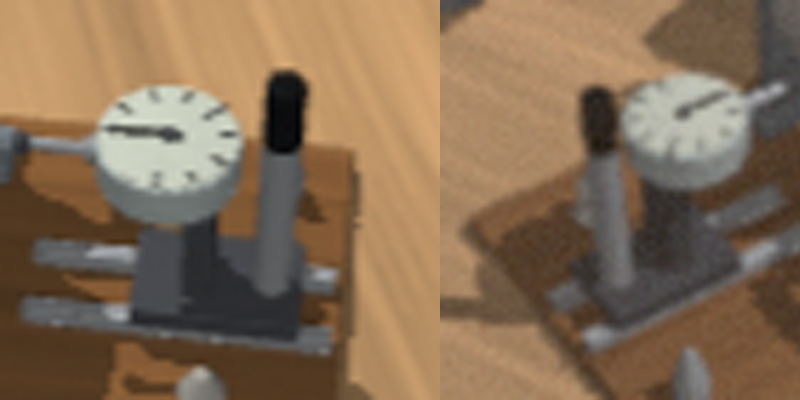

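```bash
python3 - <<'E'
from h import *
k=px((257,247),.18);print(k, px((258,152),.16),px((258,200),.16),px((260,43),.13))
plan([k[0],k[1],.40],69,1);plan([k[0],k[1],.31],69,4)
E
```

```text
[ 0.65232597 -0.08613831  0.18      ] [ 0.59634291 -0.06385551  0.16      ] [ 0.62782747 -0.07595104  0.16      ] [ 0.52932379 -0.03650602  0.13      ]
yaw 68.93 z [-0.001  0.001 -1.   ]
[-0.0245, -0.001, 0.0006, 0, 0, np.float64(-0.07)]
yaw 68.93 z [-0.001  0.001 -1.   ]
[-0.0061, -0.0002, 0.0227, 0, 0, np.float64(-0.02)]
```

Emit:
play_rows --pt "60 -0.0245 -0.001 0.01 0 0 0" --pt "60 0 0 0.03 0 0 0" --pt "60 0 0 0.03 0 0 0" --pt "60 0 0 0.02 0 0 0" --pt "60 0 0 0 0 0 0" --grip_force 25

```text
clock: 5.18
tool_pos: [0.6518, -0.0862, 0.3097]
eef_rot: [0.182, 0.983, -0.0, -0.002]
contact_force: [-0.7, 0.4, 0.1]
opening: 0.603
finger_force: 0.0
```

Emit:
play_rows --pt "0 0 0 0 0 0 0" --pt "0 0 0 0 0 0 0" --pt "0 0 0 0 0 0 0" --pt "0 0 0 0 0 0 0" --grip_force 25

```text
clock: 5.68
tool_pos: [0.6535, -0.0856, 0.3116]
eef_rot: [0.182, 0.983, 0.002, 0.001]
contact_force: [1.0, 4.3, 2.3]
opening: 0.233
finger_force: 25.0
```

```bash
python3 - <<'E'
from h import *
snap('wrist','w3.png')
s=status.get_state();print(s);print(T().round(3))
E
```

```text
{'clock': 5.725, 'q': array([ 0.15723438,  0.84495065, -0.18359517,  1.53651896,  0.19259092,
        0.77510672,  1.10201367]), 'qd': array([ 1.09030431e-03,  6.18395180e-04, -4.40792528e-05, -6.62806199e-04,
       -1.04656154e-03,  9.10242139e-04,  9.97097139e-04]), 'joint_torque': array([ 2.91380078e+00, -5.57536268e+01,  1.23798866e+00, -1.23721272e+01,
        8.26003756e-01,  6.00149129e-01,  4.15240636e-02]), 'tool_pos': array([ 0.65351363, -0.08559113,  0.31157302]), 'eef_rot': array([0.18165766, 0.98336   , 0.00150244, 0.00116126]), 'contact_force': array([1.0241231 , 4.23778898, 2.0816377 ]), 'moment': array([ 0.74352521, -0.2954636 , -0.06331781]), 'finger_force': 24.99853005632758, 'opening': 0.23129469473345932}
[[-0.934  0.357  0.003  0.654]
 [ 0.357  0.934  0.003 -0.086]
 [-0.002  0.003 -1.     0.312]
 [ 0.     0.     0.     1.   ]]
```

View pics/w3.png

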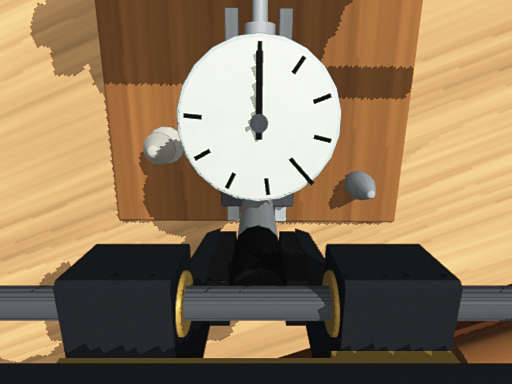

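Knob held, dial in full view (centre (259,123)). Now a needle reader, and advance.

```bash
cat >> h.py <<'E'
def needle(im,zero):
    # zero: image angle (deg, x right, y down) of direction to plunger. returns mm
    g=im.astype(int);m=((g.min(2)>150)&(g.max(2)-g.min(2)<40)).astype(np.uint8)
    n,L,S,C=cv2.connectedComponentsWithStats(m);i=1+np.argmax(S[1:,4])
    c=max(cv2.findContours((L==i).astype(np.uint8),cv2.RETR_EXTERNAL,cv2.CHAIN_APPROX_NONE)[0],key=cv2.contourArea)
    (cx,cy),(a,b),ang=cv2.fitEllipse(cv2.convexHull(c));R=(a+b)/4
    th=np.radians(np.arange(0,360,1));rr=np.linspace(.25,.6,15)*R
    dark=np.array([[255-im[int(round(cy+q*np.sin(t))),int(round(cx+q*np.cos(t)))].mean() for q in rr] for t in th]).mean(1)
    k=int(np.argmax(dark));w=(dark>.5*(dark[k]+np.median(dark)));z=np.sum(np.exp(1j*th)*w*(np.abs((np.arange(360)-k+180)%360-180)<15))
    A=np.degrees(np.angle(z));d=(A-zero+30)%360-30
    return round(d/8.6,2),(round(cx),round(cy),round(R,1),round(a/b,3)),round(A,1)
E
python3 - <<'E'
from h import *
print(needle(cv2.imread('pics/w3.png')[:,:,::-1],-90),needle(cv2.imread('pics/w2.png')[:,:,::-1],-90))
E
```

```text
(np.float64(1.92), (247, 108, 98.1, 0.894), np.float64(-73.5)) (np.float64(21.45), (259, 127, 63.0, 0.68), np.float64(94.5))
```

Emit:
play_rows --pt "0 0.003 0 0 0 0 0" --pt "0 0.003 0 0 0 0 0" --pt "0 0.003 0 0 0 0 0" --pt "0 0.003 0 0 0 0 0" --pt "0 0 0 0 0 0 0"

```text
clock: 6.35
tool_pos: [0.6444, -0.0822, 0.3116]
eef_rot: [0.182, 0.983, 0.001, 0.005]
contact_force: [10.6, 2.9, -4.2]
opening: 0.227
finger_force: 25.0
```

```bash
python3 - <<'E'
from h import *
im=snap('wrist','w4.png')
print(needle(im,-90));s=status.get_state();print(s['tool_pos'],s['contact_force'])
E
```

```text
(np.float64(-0.12), (259, 105, 89.5, 0.818), np.float64(-91.0))
[ 0.64442005 -0.0822413   0.31163579] [ 9.86080066  2.15558691 -3.85313985]
```

```bash
python3 - <<'E'
s=open('h.py').read()
s=s.replace("    n,L,S,C=cv2","    E=cv2.getStructuringElement(cv2.MORPH_ELLIPSE,(ks,ks));m=cv2.morphologyEx(cv2.morphologyEx(m,cv2.MORPH_CLOSE,E),cv2.MORPH_OPEN,cv2.getStructuringElement(cv2.MORPH_ELLIPSE,(2*ks+1,2*ks+1)))\n    n,L,S,C=cv2").replace("def needle(im,zero)","def needle(im,zero,ks=13)")
open('h.py','w').write(s)
from h import *
for f in('w2','w3','w4'): print(needle(cv2.imread(f'pics/{f}.png')[:,:,::-1],-90))
E
```

```text
(np.float64(-0.06), (259, 146, 50.9, 0.932), np.float64(-90.5))
(np.float64(-0.0), (258, 115, 84.0, 0.946), np.float64(-90.0))
(np.float64(-0.06), (259, 114, 84.3, 0.935), np.float64(-90.5))
```

Emit:
play_rows --pt "0 0.003 0 0 0 0 0" --pt "0 0.003 0 0 0 0 0" --pt "0 0.003 0 0 0 0 0" --pt "0 0.003 0 0 0 0 0" --pt "0 0 0 0 0 0 0"

```text
clock: 7.02
tool_pos: [0.6336, -0.0781, 0.3116]
eef_rot: [0.182, 0.983, 0.002, 0.005]
contact_force: [10.7, 2.6, -4.6]
opening: 0.229
finger_force: 25.0
```

```bash
python3 - <<'E'
from h import *
im=snap('wrist','w5.png')
for k in(13,21,31): print(needle(im,-90,k))
s=status.get_state();print(s['clock'],s['tool_pos'],s['contact_force'])
E
```

```text
(np.float64(4.01), (259, 114, 84.4, 0.926), np.float64(-55.5))
(np.float64(3.95), (259, 115, 83.8, 0.947), np.float64(-56.0))
(np.float64(3.95), (258, 116, 83.8, 0.952), np.float64(-56.0))
7.075 [ 0.63366512 -0.07804219  0.31165485] [10.76896931  3.54094647 -4.40454605]
```

Emit:
play_rows --pt "0 0.003 0 0 0 0 0" --pt "0 0.003 0 0 0 0 0" --pt "0 0.003 0 0 0 0 0" --pt "0 0.002 0 0 0 0 0" --pt "0 0 0 0 0 0 0" --pt "0 0 0 0 0 0 0"

```text
clock: 7.82
tool_pos: [0.6239, -0.0743, 0.3116]
eef_rot: [0.182, 0.983, 0.002, 0.006]
contact_force: [12.8, 1.5, -5.5]
opening: 0.232
finger_force: 25.0
```

```bash
python3 - <<'E'
from h import *
im=snap('wrist','w6.png')
for k in(13,21,31): print(needle(im,-90,k))
s=status.get_state();print(s['clock'],s['tool_pos'],s['contact_force'])
E
```

```text
(np.float64(15.29), (259, 114, 84.5, 0.927), np.float64(41.5))
(np.float64(15.12), (259, 115, 83.8, 0.945), np.float64(40.0))
(np.float64(15.0), (259, 116, 83.6, 0.951), np.float64(39.0))
7.875 [ 0.62386865 -0.07426147  0.31165359] [12.08706695  1.70975882 -6.17323349]
```

View pics/w6.png

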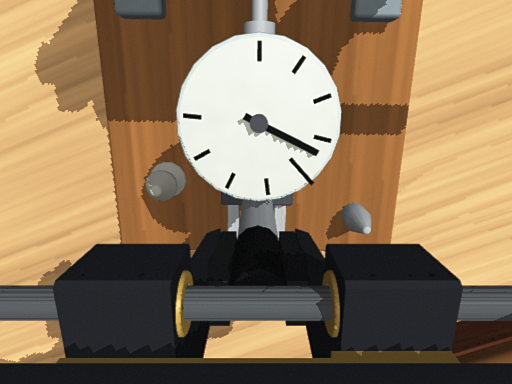

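Hub at (259,123), needle tip (317,153): reading ≈13.6 mm. Nudge slightly deeper, and use the hub as centre in the reader.

Emit:
play_rows --pt "0 0.0015 0 0 0 0 0" --pt "0 0 0 0 0 0 0" --pt "0 0 0 0 0 0 0"

```text
clock: 8.25
tool_pos: [0.6226, -0.0738, 0.3117]
eef_rot: [0.182, 0.983, 0.002, 0.006]
contact_force: [12.6, 2.6, -6.2]
opening: 0.225
finger_force: 25.0
```

```bash
python3 - <<'E'
s=open('h.py').read()
s=s.replace("R=(a+b)/4\n","""R=(a+b)/4
    yy,xx=np.mgrid[:384,:512];D=((im.max(2)<150)&(np.hypot(xx-cx,yy-cy)<.35*R)).astype(np.uint8)
    big=cv2.resize(D,None,fx=4,fy=4,interpolation=cv2.INTER_LINEAR);dt=cv2.distanceTransform(big,cv2.DIST_L2,5);v,u=np.nonzero(dt>.9*dt.max());cx,cy=u.mean()/4,v.mean()/4
""")
open('h.py','w').write(s)
from h import *
for f in('w3','w5','w6'): print(needle(cv2.imread(f'pics/{f}.png')[:,:,::-1],-90))
im=snap('wrist','w7.png');print(needle(im,-90))
s=status.get_state();print(s['clock'],s['tool_pos'],s['contact_force'])
E
```

```text
(np.float64(-0.0), (259, 123, 84.0, 0.946), np.float64(-90.0))
(np.float64(3.2), (259, 124, 84.4, 0.926), np.float64(-62.5))
(np.float64(13.55), (259, 124, 84.5, 0.927), np.float64(26.5))
(np.float64(14.83), (259, 124, 84.6, 0.926), np.float64(37.5))
8.3 [ 0.62263076 -0.07379636  0.31162998] [12.97092278  1.95842678 -7.27161113]
```

```bash
cat >> h.py <<'E'
YAW=np.radians(-21.5);EX=np.array([np.cos(YAW),np.sin(YAW),0]);EY=np.array([-np.sin(YAW),np.cos(YAW),0])
def side(c0,c='side',z=.165,f=None):
    # rectified view of dial, image up = bench -x, right = bench +y ; 0.125 mm/px
    im=cams.snapshot(c);
    if f: cv2.imwrite('pics/'+f,im[:,:,::-1])
    p=cams.camera_params(c);F=192/np.tan(np.radians(p['vfov']/2))
    o=[];d=[]
    for u,v in[(106,42),(406,42),(406,342),(106,342)]:
        X=np.array([c0[0],c0[1],z])+EX*(v-192)*.00025+EY*(u-256)*.00025
        q=np.array(p['R'])@X+np.ravel(p['t']);o.append([p['cx']+F*q[0]/q[2],p['cy']+F*q[1]/q[2]]);d.append([u,v])
    H=cv2.getPerspectiveTransform(np.float32(o),np.float32(d));w=cv2.warpPerspective(im,H,(512,384),flags=cv2.INTER_CUBIC)
    return w
E
python3 - <<'E'
from h import *
c=px((259,124),.165);print(c)
w=side(c);w2=side(c,'scene')
cv2.imwrite('pics/r.png',cv2.resize(np.hstack([w,w2])[:,:,::-1],(800,300)))
for x in(w,w2):
    try: print(needle(x,-90))
    except Exception as e: print(e)
E
```

```text
[ 0.56825234 -0.05238949  0.165     ]
(np.float64(15.0), (182, 211, 136.5, 0.985), np.float64(39.0))
(np.float64(34.88), (415, 196, 88.5, 0.501), np.float64(-150.0))
```

View pics/r.png

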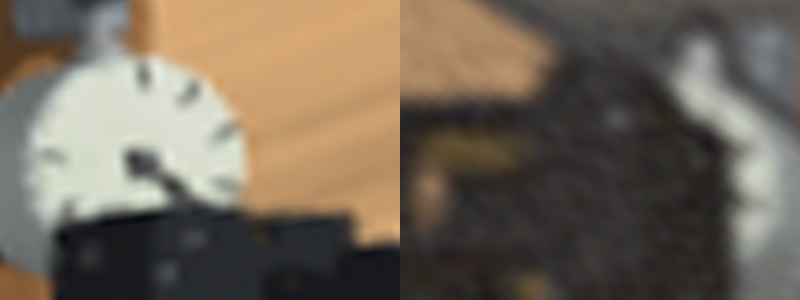

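Emit:
play_rows --pt "60 -0.001 0 0 0 0 0" --pt "60 0 0 0 0 0 0" --pt "60 0 0 0 0 0 0" --pt "60 0 0 -0.03 0 0 0" --pt "60 0 0 -0.04 0 0 0" --pt "60 0 0 -0.04 0 0 0"

```text
clock: 9.15
tool_pos: [0.6191, -0.0748, 0.4216]
eef_rot: [0.182, 0.983, -0.0, -0.001]
contact_force: [0.7, 0.0, -0.3]
opening: 0.599
finger_force: 0.0
```

```bash
python3 - <<'E'
from h import *
plan([.541,.09,.43],-21.5,10)
E
```

```text
yaw 68.99 z [-0.001 -0.    -1.   ]
[0.0132, 0.0126, -0.0008, 0, 0, np.float64(9.05)]
[0.015, 0.0104, -0.0008, 0, 0, np.float64(9.05)]
[0.0164, 0.0079, -0.0008, 0, 0, np.float64(9.05)]
[0.0175, 0.0052, -0.0008, 0, 0, np.float64(9.05)]
[0.0181, 0.0024, -0.0008, 0, 0, np.float64(9.05)]
[0.0182, -0.0005, -0.0008, 0, 0, np.float64(9.05)]
[0.0179, -0.0034, -0.0008, 0, 0, np.float64(9.05)]
[0.0172, -0.0061, -0.0008, 0, 0, np.float64(9.05)]
[0.016, -0.0088, -0.0008, 0, 0, np.float64(9.05)]
[0.0144, -0.0112, -0.0008, 0, 0, np.float64(9.05)]
```

The rectified side view shows the dial clearly (hub (140,160) in the left half), and the reader gives 15.0 against 14.8 from the wrist. On to the crank.

Emit:
play_rows --pt "60 0.016 0.014 -0.001 0 0 10.5" --pt "60 0.018 0.011 -0.001 0 0 10.5" --pt "60 0.0205 0.008 -0.001 0 0 10.5" --pt "60 0.022 0.004 -0.001 0 0 10.5" --pt "60 0.0225 0 -0.001 0 0 10.5" --pt "60 0.022 -0.0035 -0.001 0 0 10.5" --pt "60 0.021 -0.007 -0.001 0 0 10.5" --pt "60 0.0195 -0.01 -0.001 0 0 10.5"

```text
clock: 10.15
tool_pos: [0.5418, 0.0835, 0.4287]
eef_rot: [0.795, 0.606, -0.0, -0.0]
contact_force: [1.1, -1.0, -0.6]
opening: 0.6
finger_force: 0.0
```

Emit:
play_rows --pt "60 0.018 -0.012 0 0 0 6.5" --pt "60 0 0 0 0 0 0"

```text
clock: 10.4
tool_pos: [0.5349, 0.1053, 0.4285]
eef_rot: [0.825, 0.565, -0.0, -0.001]
contact_force: [-0.9, 0.1, 0.4]
opening: 0.602
finger_force: 0.0
```

```bash
python3 - <<'E'
from h import *
snap('wrist','w8.png')
print(find('wrist','crank_grip',3))
w=side((.568,-.052),f='side8.png');print(needle(w,-90))
s=status.get_state();print(s['clock'],s['q']);print(T().round(4))
E
```

```text
[(0.63, array([0.5029, 0.0364, 0.1651]))]h.py:38: RuntimeWarning: Mean of empty slice.
  big=cv2.resize(D,None,fx=4,fy=4,interpolation=cv2.INTER_LINEAR);dt=cv2.distanceTransform(big,cv2.DIST_L2,5);v,u=np.nonzero(dt>.9*dt.max());cx,cy=u.mean()/4,v.mean()/4
  ret = ret.dtype.type(ret / rcount)
Traceback (most recent call last):
  File "h.py", line 40, in needle
    dark=np.array([[255-im[int(round(cy+q*np.sin(t))),int(round(cx+q*np.cos(t)))].mean() for q in rr] for t in th]).mean(1)
                               ~~~~~^^^^^^^^^^^^^^^^
ValueError: cannot convert float NaN to integer
```

View pics/w8.png

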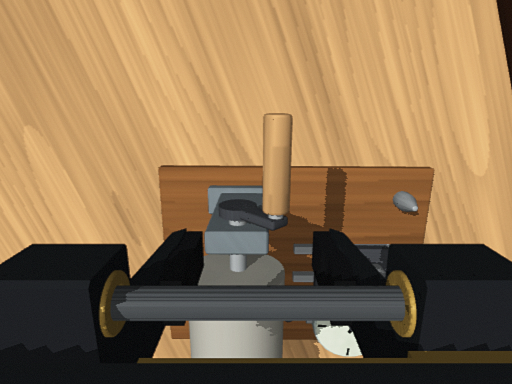

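Handle runs from (278,114) to (276,214), shaft at (237,262); yaw matches.

```bash
python3 - <<'E'
from h import *
im=cv2.imread('pics/side8.png')[:,:,::-1]
o,i,sh=px((278,114),.16),px((276,214),.16),px((237,262),.13)
b=lambda p:np.round([p@EX,p@EY],4)
print(o,i,sh,b(o),b(i),b(sh),b(px((277,150),.16)))
print(np.degrees(np.arctan2(*(T()[:2,1][::-1]))),T()[:3,3])
w=side((.568,-.052));cv2.imwrite('pics/r8.png',cv2.resize(w[:,:,::-1],(400,300)))
E
```

```text
[0.57184966 0.15125379 0.16      ] [0.54312932 0.07896325 0.16      ] [0.49041048 0.03749641 0.13      ] [0.4766 0.3503] [0.4764 0.2725] [0.4425 0.2146] [0.4763 0.3238]
-21.477150483226858 [0.53577291 0.10240899 0.42876614]
```

View pics/r8.png

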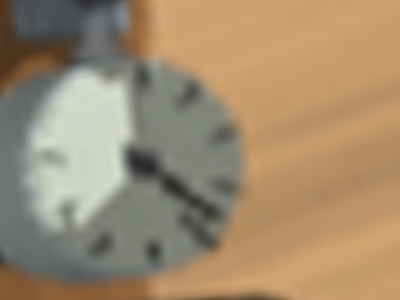

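```bash
cat >> h.py <<'E'
def rd(c0=(.568,-.052),hub=(179,203),R=140):
    w=cv2.GaussianBlur(side(c0),(0,0),3).min(2).astype(float)
    w=w-cv2.blur(w,(91,91))
    th=np.arange(0,360,1);rr=np.linspace(.2,.6,25)*R;best=None
    yy,xx=np.mgrid[-8:9:4,-8:9:4]
    for dx,dy in zip(xx.ravel(),yy.ravel()):
        t=np.radians(th)[:,None];v=cv2.remap(w.astype(np.float32),(hub[0]+dx+rr*np.cos(t)).astype(np.float32),(hub[1]+dy+rr*np.sin(t)).astype(np.float32),cv2.INTER_LINEAR).mean(1)
        k=int(v.argmin())
        if best is None or v[k]<best[0]: best=(v[k],k,dx,dy)
    return round(((best[1]+90+30)%360-30)/8.6,2),best
def arc(t0,t1,n):
    t=np.radians(np.linspace(t0,t1,n+1));print([[0,0]+[round(float(a),4),round(float(b),4)]+[0,0,0] for a,b in zip(.045*np.diff(np.sin(t)),-.045*np.diff(np.cos(t)))])
E
python3 - <<'E'
from h import *
print(rd())
p=.4764*EX+.325*EY;plan([p[0],p[1],.306],-21.5,1)
for a in((49,-5),(-5,-59),(-59,-113),(-113,-167),(-167,-221)): arc(*a,6)
E
```

```text
(15.12, (np.float32(-44.4669), 40, np.int64(-8), np.int64(-8)))
yaw -21.55 z [ 0. -0. -1.]
[0.0335, 0.0152, 0.1228, 0, 0, np.float64(-0.05)]
[[0, 0, -0.005, -0.0049, 0, 0, 0], [0, 0, -0.0057, -0.0041, 0, 0, 0], [0, 0, -0.0063, -0.0032, 0, 0, 0], [0, 0, -0.0067, -0.0021, 0, 0, 0], [0, 0, -0.007, -0.001, 0, 0, 0], [0, 0, -0.0071, 0.0001, 0, 0, 0]]
[[0, 0, -0.007, 0.0012, 0, 0, 0], [0, 0, -0.0067, 0.0022, 0, 0, 0], [0, 0, -0.0063, 0.0033, 0, 0, 0], [0, 0, -0.0057, 0.0042, 0, 0, 0], [0, 0, -0.0049, 0.005, 0, 0, 0], [0, 0, -0.0041, 0.0057, 0, 0, 0]]
[[0, 0, -0.0032, 0.0063, 0, 0, 0], [0, 0, -0.0021, 0.0067, 0, 0, 0], [0, 0, -0.001, 0.007, 0, 0, 0], [0, 0, 0.0001, 0.0071, 0, 0, 0], [0, 0, 0.0012, 0.007, 0, 0, 0], [0, 0, 0.0022, 0.0067, 0, 0, 0]]
[[0, 0, 0.0033, 0.0063, 0, 0, 0], [0, 0, 0.0042, 0.0057, 0, 0, 0], [0, 0, 0.005, 0.0049, 0, 0, 0], [0, 0, 0.0057, 0.0041, 0, 0, 0], [0, 0, 0.0063, 0.0032, 0, 0, 0], [0, 0, 0.0067, 0.0021, 0, 0, 0]]
[[0, 0, 0.007, 0.001, 0, 0, 0], [0, 0, 0.0071, -0.0001, 0, 0, 0], [0, 0, 0.007, -0.0012, 0, 0, 0], [0, 0, 0.0067, -0.0022, 0, 0, 0], [0, 0, 0.0063, -0.0033, 0, 0, 0], [0, 0, 0.0057, -0.0042, 0, 0, 0]]
```

Emit:
play_rows --pt "60 0.0335 0.015 0 0 0 0" --pt "60 0 0 0.04 0 0 0" --pt "60 0 0 0.04 0 0 0" --pt "60 0 0 0.03 0 0 0" --pt "60 0 0 0.012 0 0 0" --pt "60 0 0 0 0 0 0" --grip_force 20

```text
clock: 11.4
tool_pos: [0.562, 0.1288, 0.3065]
eef_rot: [0.827, 0.563, -0.0, -0.0]
contact_force: [0.3, 0.7, 0.6]
opening: 0.597
finger_force: 0.0
```

Emit:
play_rows --pt "0 0 0 0 0 0 0" --pt "0 0 0 0 0 0 0" --pt "0 0 0 0 0 0 0" --pt "0 0 0 0 0 0 0" --grip_force 20

```text
clock: 11.9
tool_pos: [0.5606, 0.1302, 0.3067]
eef_rot: [0.826, 0.563, -0.001, -0.001]
contact_force: [-4.1, 2.6, 2.7]
opening: 0.232
finger_force: 19.5
```

```bash
python3 - <<'E'
from h import *
s=status.get_state();p=s['tool_pos'];print(p@EX,p@EY,p[2],s['contact_force'],s['opening']);print(rd())
snap('wrist','w9.png')
E
```

```text
0.47389295717802665 0.3265795673139188 0.3067259860329776 [-4.09475009  2.58771569  2.72008769] 0.23224794551168876
(15.23, (np.float32(-77.30658), 41, np.int64(8), np.int64(8)))
```

View pics/w9.png

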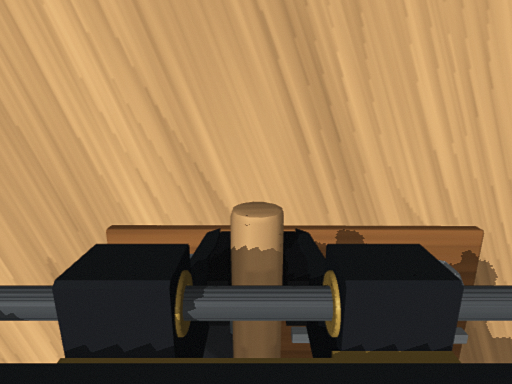

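Handle is held between the pads. Start cranking over the top.

Emit:
play_rows --pt "0 0 -0.005 -0.0045 0 0 0" --pt "0 0 -0.006 -0.004 0 0 0" --pt "0 0 -0.0065 -0.003 0 0 0" --pt "0 0 -0.007 -0.002 0 0 0" --pt "0 0 -0.007 -0.001 0 0 0" --pt "0 0 -0.007 0.0002 0 0 0"

```text
clock: 12.75
tool_pos: [0.5268, 0.1432, 0.321]
eef_rot: [0.827, 0.563, 0.001, 0.001]
contact_force: [7.4, 1.6, -19.7]
opening: 0.233
finger_force: 21.5
```

```bash
cat > st.py <<'E'
from h import *
s=status.get_state();p=s['tool_pos'];x,z=p@EX-.442,p[2]-.147-.13;f=s['contact_force']
print('x',round(x,4),'z',round(z,4),'rad',round(np.hypot(x,z),4),'th',np.degrees(np.arctan2(x,z)).round(1),'y',round(p@EY,4),'F',np.round([f@EX,f@EY,f[2]],1),s['opening'].round(3),s['clock'].round(2) if hasattr(s['clock'],'round') else s['clock']);print(rd())
E
python3 st.py
```

```text
Traceback (most recent call last):
  File "st.py", line 3, in <module>
    print('x',round(x,4),'z',round(z,4),'rad',round(np.hypot(x,z),4),'th',np.degrees(np.arctan2(x,z)).round(1),'y',round(p@EY,4),'F',np.round([f@EX,f@EY,f[2]],1),s['opening'].round(3),s['clock'].round(2) if hasattr(s['clock'],'round') else s['clock']);print(rd())
                                                                                                                                                                  ^^^^^^^^^^^^^^^^^^
AttributeError: 'float' object has no attribute 'round'
```

```bash
sed -i "s/s\['opening'\].round(3),.*;print(rd/round(s['opening'],3),s['clock']);print(rd/" st.py; python3 st.py
```

```text
x -0.0043 z 0.044 rad 0.0442 th -5.6 y 0.3263 F [  6.3   4.3 -19.7] 0.233 12.75
(12.09, (np.float32(-60.831505), 14, np.int64(-8), np.int64(4)))
```

Reading fell to 12.1, near the low side: so go the other way, first relieving the upward pull.

Emit:
play_rows --pt "0 0 0 0.003 0 0 0" --pt "0 0 0.004 0 0 0 0" --pt "0 0 0.007 0 0 0 0" --pt "0 0 0.007 0.001 0 0 0" --pt "0 0 0.007 0.002 0 0 0" --pt "0 0 0.0065 0.003 0 0 0" --pt "0 0 0 0 0 0 0"

```text
clock: 13.68
tool_pos: [0.5541, 0.1326, 0.3127]
eef_rot: [0.826, 0.563, -0.001, -0.002]
contact_force: [-3.7, 4.5, -1.9]
opening: 0.235
finger_force: 20.0
```

```bash
python3 st.py
```

```text
x 0.0249 z 0.0357 rad 0.0436 th 34.9 y 0.3264 F [-5.1  2.8 -1.9] 0.235 13.675
(13.84, (np.float32(-83.482086), 29, np.int64(4), np.int64(8)))
```

```bash
python3 -c "
from h import arc
arc(36,108,8);arc(108,180,8)"
```

```text
[[0, 0, 0.0054, 0.0046, 0, 0, 0], [0, 0, 0.0046, 0.0054, 0, 0, 0], [0, 0, 0.0037, 0.006, 0, 0, 0], [0, 0, 0.0027, 0.0065, 0, 0, 0], [0, 0, 0.0016, 0.0069, 0, 0, 0], [0, 0, 0.0006, 0.007, 0, 0, 0], [0, 0, -0.0006, 0.007, 0, 0, 0], [0, 0, -0.0016, 0.0069, 0, 0, 0]]
[[0, 0, -0.0027, 0.0065, 0, 0, 0], [0, 0, -0.0037, 0.006, 0, 0, 0], [0, 0, -0.0046, 0.0054, 0, 0, 0], [0, 0, -0.0054, 0.0046, 0, 0, 0], [0, 0, -0.006, 0.0037, 0, 0, 0], [0, 0, -0.0065, 0.0027, 0, 0, 0], [0, 0, -0.0069, 0.0016, 0, 0, 0], [0, 0, -0.007, 0.0006, 0, 0, 0]]
```

Emit:
play_rows --pt "0 0 0.0054 0.0046 0 0 0" --pt "0 0 0.0046 0.0054 0 0 0" --pt "0 0 0.0037 0.006 0 0 0" --pt "0 0 0.0027 0.0065 0 0 0" --pt "0 0 0 0 0 0 0"

```text
clock: 14.35
tool_pos: [0.5699, 0.1263, 0.2901]
eef_rot: [0.826, 0.563, -0.0, -0.001]
contact_force: [-4.6, 3.4, -1.5]
opening: 0.238
finger_force: 19.9
```

```bash
python3 st.py
```

```text
x 0.0419 z 0.0131 rad 0.0439 th 72.6 y 0.3264 F [-5.5  1.5 -1.5] 0.238 14.35
(17.33, (np.float32(-76.574585), 59, np.int64(-8), np.int64(-8)))
```

Emit:
play_rows --pt "0 0 0.0016 0.0069 0 0 0" --pt "0 0 0.0006 0.007 0 0 0" --pt "0 0 -0.0006 0.007 0 0 0" --pt "0 0 -0.0016 0.0069 0 0 0" --pt "0 0 0 0 0 0 0"

```text
clock: 15.02
tool_pos: [0.5702, 0.1262, 0.2623]
eef_rot: [0.826, 0.563, -0.0, -0.0]
contact_force: [-3.9, 3.0, 0.6]
opening: 0.234
finger_force: 19.7
```

```bash
python3 st.py
```

```text
x 0.0423 z -0.0147 rad 0.0448 th 109.2 y 0.3264 F [-4.8  1.3  0.6] 0.234 15.025
(21.28, (np.float32(-84.60713), 93, np.int64(8), np.int64(8)))
```

Emit:
play_rows --pt "0 0 -0.0027 0.0065 0 0 0" --pt "0 0 -0.0037 0.006 0 0 0" --pt "0 0 -0.0046 0.0054 0 0 0" --pt "0 0 -0.0054 0.0046 0 0 0" --pt "0 0 0 0 0 0 0"

```text
clock: 15.7
tool_pos: [0.5561, 0.1317, 0.2404]
eef_rot: [0.827, 0.563, 0.001, 0.001]
contact_force: [-2.7, 2.8, 5.1]
opening: 0.233
finger_force: 19.3
```

```bash
python3 st.py
```

```text
x 0.0272 z -0.0366 rad 0.0456 th 143.4 y 0.3263 F [-3.5  1.7  5.1] 0.233 15.7
(22.67, (np.float32(-82.20406), 105, np.int64(8), np.int64(-8)))
```

Emit:
play_rows --pt "0 0 -0.006 0.0037 0 0 0" --pt "0 0 -0.0065 0.0027 0 0 0" --pt "0 0 -0.0069 0.0016 0 0 0" --pt "0 0 -0.007 0.0006 0 0 0" --pt "0 0 0 0 0 0 0"

```text
clock: 16.38
tool_pos: [0.5335, 0.1406, 0.2308]
eef_rot: [0.827, 0.562, 0.003, 0.003]
contact_force: [5.1, 0.2, -4.7]
opening: 0.236
finger_force: 20.2
```

```bash
python3 st.py
```

```text
x 0.0028 z -0.0462 rad 0.0462 th 176.5 y 0.3263 F [ 4.7  2.1 -4.7] 0.236 16.375
(22.21, (np.float32(-56.1061), 101, np.int64(8), np.int64(-8)))
```

Emit:
play_rows --pt "0 0 -0.007 -0.0006 0 0 0" --pt "0 0 -0.0069 -0.0016 0 0 0" --pt "0 0 -0.0065 -0.0027 0 0 0" --pt "0 0 -0.006 -0.0037 0 0 0" --pt "0 0 0 0 0 0 0"

```text
clock: 17.05
tool_pos: [0.5053, 0.1519, 0.2394]
eef_rot: [0.826, 0.563, -0.001, -0.001]
contact_force: [-1.5, 3.5, -7.1]
opening: 0.234
finger_force: 20.3
```

```bash
python3 st.py; python3 - <<'E'
E
```

```text
x -0.0275 z -0.0376 rad 0.0465 th -143.8 y 0.3265 F [-2.7  2.7 -7.1] 0.234 17.05
(18.6, (np.float32(-41.940643), 70, np.int64(-4), np.int64(-8)))
```

Emit:
play_rows --pt "0 0 -0.0054 -0.0046 0 0 0" --pt "0 0 -0.0046 -0.0054 0 0 0" --pt "0 0 0 0 0 0 0"

```text
clock: 17.48
tool_pos: [0.4959, 0.1555, 0.2499]
eef_rot: [0.826, 0.563, -0.0, -0.001]
contact_force: [-1.3, 5.5, -2.9]
opening: 0.239
finger_force: 20.0
```

```bash
python3 st.py; python3 - <<'E'
from h import *
w=side((.568,-.052));cv2.imwrite('pics/r10.png',cv2.resize(w[:,:,::-1],(400,300)))
E
```

```text
x -0.0376 z -0.0271 rad 0.0464 th -125.8 y 0.3265 F [-3.2  4.7 -2.9] 0.239 17.475
(17.56, (np.float32(-41.77361), 61, np.int64(8), np.int64(8)))
```

View pics/r10.png

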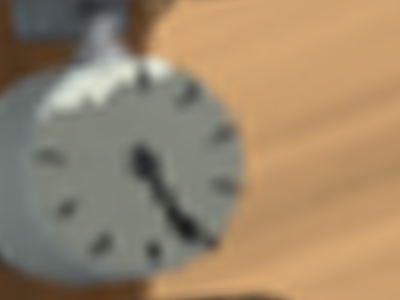

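Needle from (142,158) to (190,235) means about 17.2 mm, agreeing with the reader. Fit the sine.

```bash
python3 - <<'E'
import numpy as np
from scipy.optimize import least_squares as L
P=np.array([[-.0043,.044,12.09],[.0249,.0357,13.84],[.0419,.0131,17.33],[.0423,-.0147,21.28],[.0272,-.0366,22.67],[.0028,-.0462,22.21],[-.0275,-.0376,18.6],[-.0376,-.0271,17.56]])
c=L(lambda c:np.hypot(P[:,0]-c[0],P[:,1]-c[1])-.045,[0,0]).x;print(c)
t=np.arctan2(P[:,0]-c[0],P[:,1]-c[1]);print(np.degrees(t).round(1))
s=L(lambda p:p[0]+p[1]*np.cos(t-p[2])-P[:,2],[17,6,2.7],loss='soft_l1');print(s.x,np.degrees(s.x[2]),s.fun.round(2))
E=P[:,2];s=L(lambda p:p[0]+6*np.cos(t-p[1])-P[:,2],[17,2.7]);print(s.x,np.degrees(s.x[1]),s.fun.round(2))
E
```

```text
[-0.00075046 -0.00123036]
[  -4.5   34.8   71.4  107.4  141.7  175.5 -143.7 -125.1]
[16.78646273  5.76555423  2.64040157] 151.28386634079277 [-0.56  0.37  0.47 -0.34 -0.2  -0.16  0.62 -0.14]
[16.71333778  2.62847929] 150.60076966314702 [-0.82  0.26  0.51 -0.19 -0.03 -0.05  0.58 -0.25]
```

```bash
python3 -c "
from h import arc
arc(235,151,8)"
```

```text
[[0, 0, 0.0053, 0.0063, 0, 0, 0], [0, 0, 0.0064, 0.0052, 0, 0, 0], [0, 0, 0.0072, 0.004, 0, 0, 0], [0, 0, 0.0078, 0.0026, 0, 0, 0], [0, 0, 0.0082, 0.0011, 0, 0, 0], [0, 0, 0.0082, -0.0004, 0, 0, 0], [0, 0, 0.008, -0.0019, 0, 0, 0], [0, 0, 0.0075, -0.0033, 0, 0, 0]]
```

Emit:
play_rows --pt "0 0 0.0053 0.0063 0 0 0" --pt "0 0 0.0064 0.0052 0 0 0" --pt "0 0 0.0072 0.004 0 0 0" --pt "0 0 0.0078 0.0026 0 0 0" --pt "0 0 0.0082 0.0011 0 0 0" --pt "0 0 0.0082 -0.0004 0 0 0" --pt "0 0 0.008 -0.002 0 0 0" --pt "0 0 0.0075 -0.0033 0 0 0"

```text
clock: 18.58
tool_pos: [0.5488, 0.1349, 0.2349]
eef_rot: [0.826, 0.564, -0.003, -0.003]
contact_force: [-3.5, 7.7, -10.8]
opening: 0.233
finger_force: 20.7
```

Emit:
play_rows --pt "0 0 0 0 0 0 0" --pt "0 0 0 0 0 0 0"

```text
clock: 18.82
tool_pos: [0.5507, 0.1339, 0.2363]
eef_rot: [0.826, 0.563, -0.0, -0.001]
contact_force: [-1.2, 5.1, -4.5]
opening: 0.232
finger_force: 20.1
```

```bash
python3 st.py
```

```text
x 0.0213 z -0.0407 rad 0.046 th 152.4 y 0.3264 F [-3.   4.3 -4.5] 0.232 18.825
(22.91, (np.float32(-84.17687), 107, np.int64(8), np.int64(-8)))
```

On the high side. Release, lift clear, and check.

Emit:
play_rows --pt "60 0 0 0 0 0 0" --pt "60 0 0 0 0 0 0" --pt "60 0 0 0 0 0 0" --pt "60 0 0 -0.03 0 0 0" --pt "60 0 0 -0.05 0 0 0" --pt "60 0 0 -0.05 0 0 0" --pt "60 0 0 -0.05 0 0 0" --pt "60 0 0 0 0 0 0"

```text
clock: 19.88
tool_pos: [0.5526, 0.1329, 0.4198]
eef_rot: [0.827, 0.562, 0.004, 0.002]
contact_force: [-0.5, -0.3, -0.7]
opening: 0.599
finger_force: 0.0
```

```bash
python3 - <<'E'
from h import *
print(rd());snap('wrist','w11.png');s=status.get_state();print(s['clock'],s['tool_pos'],s['contact_force'],s['qd'].round(3),s['opening'])
E
```

```text
(22.79, (np.float32(-87.41297), 106, np.int64(8), np.int64(-8)))
19.975 [0.55115957 0.1331242  0.4158637 ] [ 0.65946709 -0.4097614  -0.20477287] [ 0.003  0.031 -0.015  0.025 -0.002 -0.     0.001] 0.600489565968166
```

View pics/w11.png

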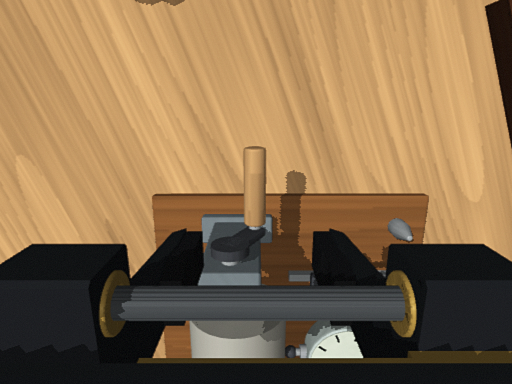

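The handle at (255,187) has stayed at the set angle, the gripper is clear, and the gauge reads 22.8 mm, the highest found.

```bash
python3 -c "
from plant import r
print(r.finish_job())"
```

```text
the job is handed in; nothing more can be done
None
```

I've handed the job in: the gauge was first set against the plaster at about 14.8 mm, and the cylinder now stands with its high side at the plunger, reading about 22.8 mm, with the gripper clear. The hand-in returned no verdict. I set the crank from a sine fit to eight readings; I expect it to be within about 5 degrees of the true high side, against the 22 allowed.

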